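# Scan a relay module on three sides, then hold it in the programming well

### The job

Pick up the slim grey relay module from the plywood board and, holding it upright above the round mark with its middle level with the reader's glass, show the reader first its front, then its paper-label side, then its back, square on and for about a second each. Then lower it upright through the narrow window of the programming well, front towards the black block on the guard plate, until its underside is about 40 mm below the plate. Finish there still holding it, hanging from the gripper and not leaning hard on the window's edges; leave the other things on the bench where they are.

Things in the scene. Friction and masses are not known exactly. Their poses are not given: they have to be found in the camera images.
- module: slim grey DIN-rail relay module, upright on the kit board, 60 deep (its x) x 22 wide (its y) x 100 mm tall, 0.11 to 0.23 kg; the slimmest of the three devices there. Origin: centre of underside, z up. Front (-x) looks to the robot within 0.6 rad at the start; paper label low on its broad +y side (left when facing the front); back (+x) has a dark rail groove. Lowest 6 mm is 2 mm smaller all round
- module_front (a point): middle of the module's front face, 30 mm from its axis, 50 mm above its underside. The front has a black dial; its top 30 mm is cut back by 14 mm, leaving a ledge with two screw heads that shows from above
- module_centre (a point): middle of the module, 50 mm above its underside. Grip the module's upper part (70 to 100 mm up it spans x -16 to +30 mm) across its 22 mm width; gripped with the TCP 80 mm above the underside, the fingertips are 61 mm above it
- reader: fixed black code reader on a post, head 66 x 46 x 62 mm, top at 135 mm. Origin on the table under the head; its glass is on the -y face, 24 mm out, centred 104 mm up; it looks halfway between world -x and -y (within 0.2 rad). A 100 mm wide, 4 mm thick base plate reaches 160 mm out to -y with a round mark 72 mm across, centred 120 mm out
- read_point (a point): point above the middle of the round mark, 120 mm out from the reader's origin and 104 mm above the table: the middle of the module belongs here (within 25 mm) for each of the three sides
- well: fixed grey programming well, hollow box 160 (its x) x 130 (its y) x 110 mm tall, yaw within 0.35 rad. Origin: centre of underside. Its top is a 6 mm aluminium guard plate with one window. A black block 16 mm high lies on the plate, 52 to 72 mm from the window's middle to -x, on the robot's side
- window (a point): middle of the window, level with the top of the guard plate, 110 mm above the table; axes as the well's. Through window 62 (along x) x 24 mm (along y), 2 mm larger than the module each way, with a 3 mm bevel round its upper edge; empty below down to 90 mm under the plate's top
- kit_board: fixed plywood board 240 x 240 x 10 mm to the robot's right, origin: centre of underside. Three devices stand on it, in any order on three places about 110 mm apart
- power_supply: bystander: thick grey block 75 x 45 x 90 mm with a slotted top on the kit board; origin: centre of its underside
- breaker: bystander: white stepped circuit breaker 66 x 36 x 80 mm on the kit board; origin: on its underside
- screwdriver: bystander: screwdriver lying on the bench near the robot, between reader and well
- rail_offcut: bystander: 180 mm steel rail offcut lying beyond the reader from the robot
- terminal_tray: bystander: open blue tray 120 x 90 x 40 mm beyond the reader from the robot
- carton: bystander: closed carton 60 x 90 x 50 mm near the robot's base; origin: centre of underside
Things that resemble listed ones, but are neither listed nor needed, are in the scene too. What is shaped like the reader but pink or yellow is not meant.

How it is judged:
By the outcome, as a careful person would: the job done as asked, in the order asked, and still so for the second after the job is handed in, while the arm keeps its last pose, push and grip.
It also fails if it takes over 58 s, if anything falls off the work surface, if the arm or the gripper's body presses on something with over 40 N, if the wrist force passes 120 N, or if a joint passes its speed limit or range.

### The arm

A 7-joint arm with a two-finger parallel gripper is mounted at the origin on the work surface. World frame = base frame: x ahead of the robot, y to its left, z up, the work surface at z = 0. Lengths are in m, angles in rad, forces in N, time in s.
With the tool pointing down it reaches from about 0.425 to 0.875 m from the base axis. Payload 4.7 kg.
Tool frame: the origin (TCP) lies between the finger pads, 19 mm behind the fingertips; this is the grasp point; x points along the fingers, y is the direction in which the jaws open and shut, and the axes are right-handed (so a half turn about x gives the same grasp; the last joint's range is limited). The gripper opens to 87 mm and grips with 3 to 60 N. Pads are 19 mm wide; open, the fingers measure 117 mm over their backs; the gripper's body (75 mm by 190 mm) begins 51 mm behind the grasp point.
Start: joints at [1.362, 0.321, -0.07, 1.45, 0.023, 1.371, -0.057], TCP at [0.144, -0.634, 0.241] pointing down, gripper open.
Joint ranges: [-2.86, 2.86], [-0.3, 2.09], [-1.38, 1.24], [0.06, 2.45], [-1.56, 4.7], [0.09, 2.05], [-2.69, 2.69]. Speed limits (rad/s): [2.57, 2.57, 3.14, 3.14, 3.14, 3.14, 3.14].

### API

Orientations are given as a rotation vector (axis times angle).
In Python, from bench import * gives the robot as it stands.
- The arm moves only by the shell command python3 -m handwheel 'ROWS' [FORCE]. ROWS is JSON, a list of rows, each an object of numbers: "fingers": the opening, from 0 (shut) to 1 (fully open); "dx", "dy", "dz": the shift along the tool's x, y, z each as a share of 0.03 m, from -1 to 1; "ax", "ay", "az": the turn, a rotation vector about the tool's x, y, z each as a share of 0.1 rad, from -1 to 1. A call has 1 to 5 rows; each row shifts and turns the pose as measured when the row begins, along the tool's axes as they then stand; what a row does not reach is not made up. A row lasts 1/10 s, in which the tool goes at most 50 mm and 8.59 degrees, less where a joint would pass 70% of its speed; a pose out of reach is approached as far as the arm can. A call with a number of a shift or a turn outside -1 to 1 is refused whole. A call with a gripper value outside its range is refused whole. The fingers move at their own pace and stop on an object; FORCE is the grip in N (left out, the last holds). Time passes only in rows, so rows that do not move let the fingers close. It gives the time, the measured TCP pose, the force and the opening at its end, in the units of the state.
- sense(): the state, without advancing time (a new reading comes with each control period).
- get_image(name): name is "side" or "top" or "wrist"; returns a dict with "image" (420x560x3 uint8, red, green, blue), "range_z" (420x560 float32, m along the optical axis (not along the pixel's ray), 0 where there is no reading), "camera_matrix" (3x3 intrinsics, pixels), "k1" (the pictures are not rectified: a ray, as slopes to the right and down, at radius r is drawn at 1 + k1 r^2 times it, then the intrinsics apply), "position" and "orientation" of the camera in the world. Camera axes: x right, y up, looking along -z (the intrinsics and any distortion apply to the point x, -y, -z); pixel columns grow to the right and rows downward; lengths in m; the calibration is good to about 2 mm. A picture is of the moment at which its call begins.
- sign_off(): hands the job in, once; it reports no verdict.
Trained networks look in a picture, given as the dict that the camera call returned (one of the last four; its "shot" number tells which), for a name from the list of things; names that differ only in an ending like _2 or _b are one class to them, and where a whole thing is asked for, a point or a joint stands for the part that bears it (a point fixed in the world has none). Each returns a list of dicts, best first, with "confidence" (0 to 1); they miss things now and then, are a little off and sometimes report something else, mostly with a low value. They report only what shows in the picture. A call takes as long as a camera call. They do not tell look-alikes from the thing itself.
- search_frame(picture, target): "location" ([x, y, z] in m, in world coordinates, good to about 4 mm: the middle of the surface that is visible of it).
The state is a dict: "clock": time; "qpos": joint angles; "joint_velocities": joint speeds; "tau": joint torques, N m; "ee_pos": TCP position; "eef_rot": TCP orientation; "wrist_force": force on the tool from outside, world axes, zero at the start; "torque": the same for the moment, N m; "grip_width": finger opening in m.
Only numpy, scipy, OpenCV 4.12 (cv2) and the standard library are available. Lean on these libraries where they do the work, as an engineer would, in place of code of your own. Each camera call takes 0.05 s, during which the arm holds its last target. There are 200 camera calls.

## Working session

There is one attempt and no reset: what is moved stays moved. The work goes in short steps, Python scripts to look and compute and a shell command to move; the robot and the scene stay as the last step left them, time stands still between calls to the robot, and variables do not carry over. Pictures are saved under pics/ and viewed, about 8 in all and at most 12, crops included, and the job is handed in when it is done.

```bash
ls; mkdir -p pics; cat > h.py <<'E'
from bench import *
import numpy as np, cv2
from scipy.spatial.transform import Rotation as R
def rot(o):
    o=np.array(o,float)
    return o if o.shape==(3,3) else (R.from_rotvec(o).as_matrix() if o.size==3 else R.from_quat(o).as_matrix())
def cloud(p):
    z=p["range_z"].astype(float);h,w=z.shape;K=np.array(p["camera_matrix"],float)
    v,u=np.mgrid[:h,:w]
    xd=(u-K[0,2])/K[0,0];yd=(v-K[1,2])/K[1,1];x,y=xd.copy(),yd.copy()
    for _ in range(8):
        s=1+p["k1"]*(x*x+y*y);x,y=xd/s,yd/s
    P=np.stack([x*z,-y*z,-z],-1)@rot(p["orientation"]).T+np.array(p["position"])
    P[z<=0]=np.nan
    return P
def save(p,n,crop=None,s=1):
    im=p["image"]
    if crop: a,b,c,d=crop; im=im[b:d,a:c]
    im=cv2.resize(im,None,fx=s,fy=s,interpolation=cv2.INTER_CUBIC)
    cv2.imwrite("pics/"+n+".png",im[:,:,::-1])
E
python3 - <<'E'
from h import *
p=get_image("top");q=get_image("side")
print(p["orientation"],p["position"],q["position"],p["k1"])
np.savez("s.npz",p=cloud(p),q=cloud(q),pi=p["image"],qi=q["image"])
save(p,"top0");save(q,"side0")
for t in ["module","reader","well","window","kit_board","power_supply","breaker","module_front","carton","screwdriver"]:
    for nm,c in(("top",p),("side",q)):
        print(t,nm,[(np.round(d["location"],3).tolist(),round(d["confidence"],2)) for d in search_frame(c,t)][:4])
print(sense())
E
```

```text
pics
[ 0.10022211 -0.04885705 -1.5985636 ] [0.41884844 0.06391822 1.14161403] [0.07877345 0.57896261 0.82427915] -0.08896251434403832
module top [([0.553, -0.22, 0.089], 0.91), ([0.484, -0.307, 0.079], 0.58), ([0.347, 0.139, 0.02], 0.27)]
module side [([0.548, -0.215, 0.069], 0.59), ([0.787, 0.126, 0.001], 0.42)]
reader top [([0.211, -0.257, 0.001], 0.88), ([0.529, -0.014, -0.0], 0.86), ([0.586, -0.329, 0.099], 0.73), ([0.413, 0.486, 0.001], 0.58)]
reader side [([0.541, -0.002, 0.005], 0.83), ([0.235, -0.243, 0.003], 0.7), ([0.411, 0.491, 0.004], 0.67), ([0.78, -0.048, 0.025], 0.24)]
well top [([0.57, 0.276, 0.113], 0.92), ([0.523, -0.021, 0.004], 0.16)]
well side [([0.55, -0.216, 0.066], 0.28)]
window top [([0.572, 0.275, 0.112], 0.83)]
window side [([0.549, 0.295, 0.108], 0.81)]
kit_board top [([0.533, -0.259, 0.012], 0.87)]
kit_board side [([0.518, -0.227, 0.01], 0.6)]
power_supply top [([0.589, -0.328, 0.102], 0.56)]
power_supply side [([0.575, -0.332, 0.079], 0.79), ([0.78, -0.049, 0.025], 0.54)]
breaker top [([0.484, -0.308, 0.077], 0.58)]
breaker side [([0.478, -0.3, 0.057], 0
[... 384 characters left out ...]
0.338, 0.146, 0.024], 0.56)]
{'clock': 1.1, 'qpos': array([ 1.36210437,  0.32102344, -0.07010235,  1.45051215,  0.02258137,
        1.3708409 , -0.05688011]), 'joint_velocities': array([-0.00093188, -0.00196387, -0.00081684, -0.00093084,  0.00264322,
       -0.00019342, -0.00063307]), 'tau': array([-3.31726997e-04, -4.91112971e+01, -4.03130623e-01, -3.12773573e+01,
       -6.35814853e-02,  3.36734194e-02,  3.24044731e-05]), 'ee_pos': array([ 0.14360235, -0.63393659,  0.2412652 ]), 'eef_rot': array([ 2.10353864,  0.23533694, -2.10359607]), 'wrist_force': array([ 0.74750075, -0.29487924, -0.22736055]), 'torque': array([-0.0133775 , -0.00610274,  0.01793747]), 'grip_width': 0.08690756942283634}
```

View pictures.

View pics/top0.png

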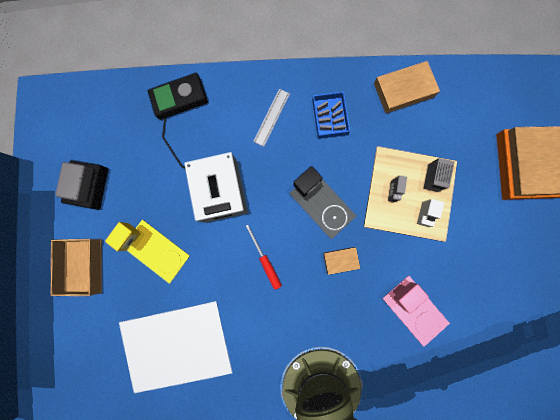

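View pics/side0.png

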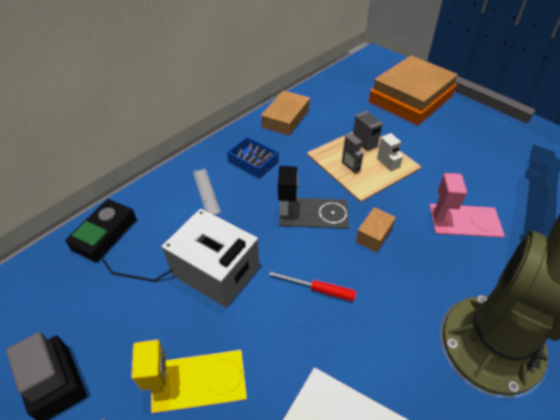

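Top view: the slim grey module with a front ledge is at (397,188), the thick power supply at (440,173) and the white breaker at (431,213). The black reader is at (307,180) with its mark at (335,217), while its pink and yellow twins are decoys. The well window is at (212,187), with the block at (217,209). I'll measure and confirm with a crop.

```bash
python3 - <<'E'
from h import *
s=np.load("s.npz")
def rect(Q):
    (c,wh,a)=cv2.minAreaRect(Q.astype(np.float32)*1000); return np.round(c,1),np.round(wh,1),round(a,1),len(Q)
for n in "pq":
    P=s[n].reshape(-1,3);col=s[n+"i"].reshape(-1,3).astype(float)
    near=np.hypot(P[:,0]-.553,P[:,1]+.22)<.055
    for a,b in((.1,.12),(.07,.092),(.03,.12)):
        m=near&(P[:,2]>a)&(P[:,2]<b); print(n,"mod",a,rect(P[m][:,:2]),P[m][:,2].mean())
    w=np.hypot(P[:,0]-.57,P[:,1]-.276)<.12
    m=w&(P[:,2]>.105)&(P[:,2]<.117);print("plate",rect(P[m][:,:2]),P[m][:,2].mean())
    m=w&(P[:,2]>.119)&(P[:,2]<.14);print("block",rect(P[m][:,:2]),P[m][:,2].mean())
    m=(np.hypot(P[:,0]-.59,P[:,1]-.03)<.07)&(P[:,2]>.12);print("readerhead",rect(P[m][:,:2]),P[m][:,2].max())
P=s["p"];Q=s["q"]
print("win px", P[187,212],"mark",P[217,335],"mark side",Q[212,333])
im=s["pi"];g=im.astype(int).sum(2)
# base plate grey region in top
hsv=cv2.cvtColor(im,cv2.COLOR_RGB2HSV)
roi=np.zeros(g.shape,bool);roi[180:240,285:360]=1
m=roi&(hsv[...,1]<70)&(P[...,2]<.02)
print("base",rect(P[m][:,:2]))
mk=roi&(hsv[...,1]<70)&(g>400)&(P[...,2]<.02);print("ring",cv2.minEnclosingCircle((P[mk][:,:2]*1000).astype(np.float32)),mk.sum())
# window dark pixels
roi=np.zeros(g.shape,bool);roi[168:206,200:226]=1
m=roi&(g<200);print("windark px",cv2.minAreaRect(np.argwhere(m)[:,::-1].astype(np.float32)))
c=np.hstack([cv2.resize(im[150:240,365:465],(400,360),interpolation=2),cv2.resize(s["qi"][105:195,320:420],(400,360),interpolation=2)])
cv2.imwrite("pics/crop1.png",c[:,:,::-1])
E
```

```text
p mod 0.1 (array([ 560.6, -223.6]), array([24.7, 46.2]), 78.4, 165) 0.11049263267381179
p mod 0.07 (array([ 554.2, -218.9]), array([21.7, 62.2]), 89.2, 79) 0.08180505295975966
p mod 0.03 (array([ 552.9, -221.7]), array([24.8, 62.4]), 77.5, 340) 0.08896299551527219
plate (array([571.3, 275.9]), array([161.2, 130.9]), 10.8, 2441) 0.11092707584473405
block (array([509.9, 264.5]), array([20.8, 68. ]), 12.8, 204) 0.12669054283661565
readerhead (array([575.1,  24.8]), array([48.1, 66.3]), 39.8, 469) 0.14116884759883042
q mod 0.1 (array([ 559.8, -225.3]), array([24.8, 50.4]), 80.6, 133) 0.10863641798349821
q mod 0.07 (array([ 554.7, -223.9]), array([26. , 65.5]), 82.8, 152) 0.08068781928497305
q mod 0.03 (array([ 554.1, -224.2]), array([26.6, 65.9]), 80.3, 556) 0.07591961003667698
plate (array([571.6, 275.1]), array([162.4, 132.7]), 10.6, 3130) 0.110393626151471
block (array([509.6, 264.4]), array([21.9, 70. ]), 9.8, 313) 0.1257761809913323
readerhead (array([576.2,  22.9]), array([46.5, 72.2]), 41.7, 447) 0.13970005632668148
win px [0.58089385 0.29779818 0.0185514 ] mark [ 0.48393103 -0.05567142  0.00524177] mark side [ 0.4842031  -0.05581554  0.00606771]
base (array([521.2, -21.4]), array([178. ,  98.8]), 40.3, 1756)
ring ((483.8951110839844, -53.621158599853516), 37.54901885986328) 167
windark px ((215.12246704101562, 191.38058471679688), (32.4044303894043, 9.759532928466797), 69.67686462402344)
```

View pics/crop1.png

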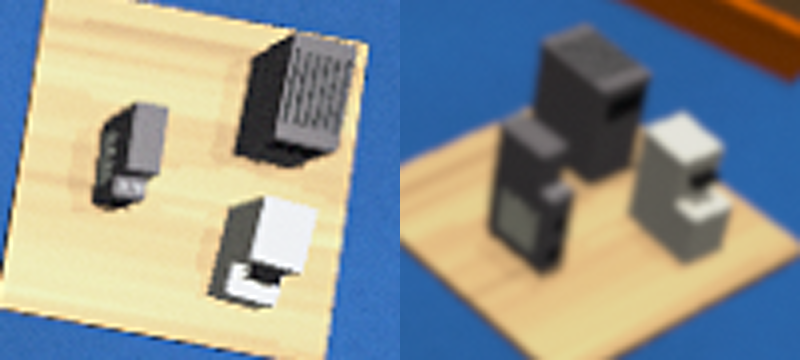

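The crop confirms it: the slim device with the label on its left side and a stepped front ledge at (397,188) is the module, about 22 mm wide. The power supply and breaker are clearly different. Next I'll work out the approach.

```bash
cat > plan.py <<'E'
# usage: python3 plan.py x y z [yaw_of_tool_y_deg]: remaining move in tool axes, units of rows (0.03 m, 0.1 rad)
from h import *
import sys
a=list(map(float,sys.argv[1:]))
s=sense();M=rot(s["eef_rot"]);p=np.array(s["ee_pos"])
print("t",s["clock"],"pos",p.round(4),"x",M[:,0].round(3),"y yaw",np.degrees(np.arctan2(M[1,1],M[0,1])).round(2),"F",np.round(s["wrist_force"],1),"w",round(s["grip_width"],4),"q",np.round(s["qpos"],2))
if len(a)>2: print("shift",((np.array(a[:3])-p)@M/.03).round(2))
if len(a)>3:
    y=np.radians(a[3]);D=np.array([[0,-np.sin(y)*-1,0]]);yy=np.array([np.cos(y),np.sin(y),0]);xx=np.array([0,0,-1.])
    D=np.stack([xx,yy,np.cross(xx,yy)],1)
    print("turn",(R.from_matrix(M.T@D).as_rotvec()/.1).round(2))
E
python3 plan.py 0.545 -0.222 0.26 79
```

```text
t 1.1 pos [ 0.1436 -0.6339  0.2413] x [-0. -0. -1.] y yaw -77.23 F [ 0.7 -0.3 -0.2] w 0.0869 q [ 1.36  0.32 -0.07  1.45  0.02  1.37 -0.06]
shift [ -0.62 -10.43 -16.08]
turn [-27.27   0.     0.  ]
```

```bash
python3 -m handwheel '[{"dy":-0.65,"dz":-1},{"dy":-0.65,"dz":-1},{"dy":-0.65,"dz":-1},{"dy":-0.65,"dz":-1},{"dy":-0.65,"dz":-1}]'
python3 -m handwheel '[{"dy":-0.65,"dz":-1},{"dy":-0.65,"dz":-1},{"dy":-0.65,"dz":-1},{"dy":-0.65,"dz":-1},{"dy":-0.65,"dz":-1}]'
python3 plan.py 0.545 -0.222 0.26 79
```

```text
t 1.1 pos [ 0.1436 -0.6339  0.2413] x [-0. -0. -1.] y yaw -77.23 F [ 0.7 -0.3 -0.2] w 0.0869 q [ 1.36  0.32 -0.07  1.45  0.02  1.37 -0.06]
shift [ -0.62 -10.43 -16.08]
turn [-27.27   0.     0.  ]invalid input at $[0]: expected keys fingers, dx, dy, dz, ax, ay, az
invalid input at $[0]: expected keys fingers, dx, dy, dz, ax, ay, az
```

```bash
python3 -m handwheel '[{"fingers":0.6,"dx":-0.05,"dy":-0.65,"dz":-1,"ax":0,"ay":0,"az":0},{"fingers":0.6,"dx":-0.05,"dy":-0.65,"dz":-1,"ax":0,"ay":0,"az":0},{"fingers":0.6,"dx":-0.05,"dy":-0.65,"dz":-1,"ax":0,"ay":0,"az":0},{"fingers":0.6,"dx":-0.05,"dy":-0.65,"dz":-1,"ax":0,"ay":0,"az":0},{"fingers":0.6,"dx":-0.05,"dy":-0.65,"dz":-1,"ax":0,"ay":0,"az":0}]'
python3 -m handwheel '[{"fingers":0.6,"dx":-0.05,"dy":-0.65,"dz":-1,"ax":0,"ay":0,"az":0},{"fingers":0.6,"dx":-0.05,"dy":-0.65,"dz":-1,"ax":0,"ay":0,"az":0},{"fingers":0.6,"dx":-0.05,"dy":-0.65,"dz":-1,"ax":0,"ay":0,"az":0},{"fingers":0.6,"dx":-0.05,"dy":-0.65,"dz":-1,"ax":0,"ay":0,"az":0},{"fingers":0.6,"dx":-0.05,"dy":-0.65,"dz":-1,"ax":0,"ay":0,"az":0}]'
python3 plan.py 0.545 -0.222 0.26 79
```

```text
clock: 1.6
ee_pos: [0.2656, -0.5064, 0.2474]
eef_rot: [2.106, 0.22, -2.114]
wrist_force: [0.2, 0.4, 0.3]
grip_width: 0.0565
clock: 2.1
ee_pos: [0.3967, -0.3742, 0.2558]
eef_rot: [2.107, 0.216, -2.112]
wrist_force: [0.2, -0.7, 0.3]
grip_width: 0.0522
t 2.1 pos [ 0.3967 -0.3742  0.2558] x [-0.002 -0.004 -1.   ] y yaw -78.04 F [ 0.2 -0.7  0.3] w 0.0522 q [ 1.    0.11 -0.31  1.68  0.04  1.36 -0.69]
shift [-0.18 -3.94 -5.89]
turn [-27.41   0.06   0.03]
```

```bash
python3 -m handwheel '[{"fingers":0.6,"dx":-0.05,"dy":-0.66,"dz":-1,"ax":0,"ay":0,"az":0},{"fingers":0.6,"dx":-0.05,"dy":-0.66,"dz":-1,"ax":0,"ay":0,"az":0},{"fingers":0.6,"dx":-0.05,"dy":-0.66,"dz":-1,"ax":0,"ay":0,"az":0},{"fingers":0.6,"dx":-0.05,"dy":-0.66,"dz":-1,"ax":0,"ay":0,"az":0},{"fingers":0.6,"dx":0,"dy":-0.66,"dz":-1,"ax":0,"ay":0,"az":0}]' | grep pos
python3 -m handwheel '[{"fingers":0.6,"dx":0,"dy":-0.66,"dz":-0.9,"ax":0,"ay":0,"az":0},{"fingers":0.6,"dx":0,"dy":0,"dz":0,"ax":-1,"ay":0,"az":0},{"fingers":0.6,"dx":0,"dy":0,"dz":0,"ax":-1,"ay":0,"az":0},{"fingers":0.6,"dx":0,"dy":0,"dz":0,"ax":-1,"ay":0,"az":0},{"fingers":0.6,"dx":0,"dy":0,"dz":0,"ax":-1,"ay":0,"az":0}]' | grep pos
python3 -m handwheel '[{"fingers":0.6,"dx":0,"dy":0,"dz":0,"ax":-1,"ay":0,"az":0},{"fingers":0.6,"dx":0,"dy":0,"dz":0,"ax":-1,"ay":0,"az":0},{"fingers":0.6,"dx":0,"dy":0,"dz":0,"ax":-1,"ay":0,"az":0},{"fingers":0.6,"dx":0,"dy":0,"dz":0,"ax":-1,"ay":0,"az":0},{"fingers":0.6,"dx":0,"dy":0,"dz":0,"ax":-1,"ay":0,"az":0}]' | grep pos
python3 -m handwheel '[{"fingers":0.6,"dx":0,"dy":0,"dz":0,"ax":-1,"ay":0,"az":0},{"fingers":0.6,"dx":0,"dy":0,"dz":0,"ax":-1,"ay":0,"az":0},{"fingers":0.6,"dx":0,"dy":0,"dz":0,"ax":-1,"ay":0,"az":0},{"fingers":0.6,"dx":0,"dy":0,"dz":0,"ax":-1,"ay":0,"az":0},{"fingers":0.6,"dx":0,"dy":0,"dz":0,"ax":-1,"ay":0,"az":0}]' | grep pos
python3 plan.py 0.545 -0.222 0.26 79
```

```text
ee_pos: [0.5276, -0.2407, 0.2628]
ee_pos: [0.5557, -0.2056, 0.2631]
ee_pos: [0.5558, -0.2054, 0.2634]
ee_pos: [0.5556, -0.2058, 0.2638]
t 4.1 pos [ 0.5556 -0.2058  0.2638] x [ 0.005 -0.005 -1.   ] y yaw 6.16 F [0.6 0.6 0.1] w 0.0521 q [ 0.85  0.24 -0.64  1.55  0.15  1.39  0.31]
shift [ 0.13 -0.41  0.5 ]
turn [-12.71   0.07   0.  ]
```

```bash
python3 -m handwheel '[{"fingers":0.6,"dx":0,"dy":0,"dz":0,"ax":-1,"ay":0,"az":0},{"fingers":0.6,"dx":0,"dy":0,"dz":0,"ax":-1,"ay":0,"az":0},{"fingers":0.6,"dx":0,"dy":0,"dz":0,"ax":-1,"ay":0,"az":0},{"fingers":0.6,"dx":0,"dy":0,"dz":0,"ax":-1,"ay":0,"az":0},{"fingers":0.6,"dx":0,"dy":0,"dz":0,"ax":-1,"ay":0,"az":0}]' | grep pos
python3 -m handwheel '[{"fingers":0.6,"dx":0,"dy":0,"dz":0,"ax":-1,"ay":0,"az":0},{"fingers":0.6,"dx":0,"dy":0,"dz":0,"ax":-1,"ay":0,"az":0},{"fingers":0.6,"dx":0,"dy":0,"dz":0,"ax":-1,"ay":0,"az":0},{"fingers":0.6,"dx":0,"dy":0,"dz":0,"ax":-1,"ay":0,"az":0},{"fingers":0.6,"dx":0,"dy":0,"dz":0,"ax":-1,"ay":0,"az":0}]' | grep pos
python3 plan.py 0.545 -0.222 0.26 79
```

```text
ee_pos: [0.5555, -0.2062, 0.2643]
ee_pos: [0.5553, -0.2067, 0.2647]
t 5.1 pos [ 0.5553 -0.2067  0.2647] x [ 0.005 -0.007 -1.   ] y yaw 65.83 F [0.1 0.1 0.1] w 0.0525 q [ 0.95  0.26 -0.77  1.55  0.19  1.4   1.32]
shift [ 0.16 -0.61 -0.11]
turn [-2.3   0.07  0.05]
```

```bash
python3 -m handwheel '[{"fingers":0.6,"dx":0,"dy":0,"dz":0,"ax":-1,"ay":0,"az":0},{"fingers":0.6,"dx":0,"dy":0,"dz":0,"ax":-1,"ay":0.07,"az":0.05},{"fingers":0.6,"dx":0.1,"dy":-0.55,"dz":0.2,"ax":-0.2,"ay":0,"az":0},{"fingers":0.6,"dx":0,"dy":0,"dz":0,"ax":0,"ay":0,"az":0}]' | grep pos
python3 plan.py 0.560 -0.224 0.09 79
python3 - <<'E'
from h import *
p=get_image("wrist");C=cloud(p);save(p,"w1");P=C.reshape(-1,3)
near=np.hypot(P[:,0]-.553,P[:,1]+.22)<.06
for a,b in((.1,.12),(.075,.09)):
    m=near&(P[:,2]>a)&(P[:,2]<b)
    print(m.sum(),[np.round(v,1) for v in cv2.minAreaRect((P[m][:,:2]*1000).astype(np.float32))],P[m].mean(0))
print([(d["location"],d["confidence"]) for d in search_frame(p,"module")][:2],p["position"])
E
```

```text
ee_pos: [0.5576, -0.2247, 0.2622]
t 5.5 pos [ 0.5576 -0.2247  0.2622] x [ 0.    -0.001 -1.   ] y yaw 79.07 F [-0.3 -0.8 -0.4] w 0.0525 q [ 0.98  0.29 -0.79  1.53  0.21  1.41  1.56]
shift [5.74 0.04 0.07]
turn [0.01 0.   0.01]
984 [array([ 560.2, -222.9]), array([21.5, 46.6]), np.float64(78.8)] [ 0.55894789 -0.22282292  0.1099581 ]
291 [array([ 530.9, -217.2]), array([20.8, 14.1]), np.float64(78.8)] [ 0.53124506 -0.21722278  0.08091508]
[([0.5491, -0.2234, 0.1098], 0.59)] [ 0.48981137 -0.20958149  0.4059135 ]
```

View pics/w1.png

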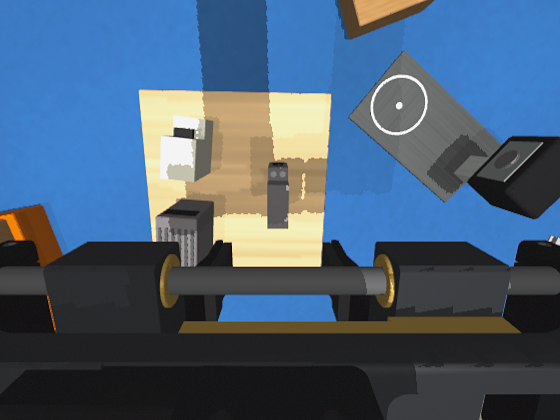

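The module is at (278,195) in the wrist view, with its top face centre at (560,-223) mm and yaw -11.2°. The space for the fingers on both sides is clear. Descending.

```bash
python3 plan.py 0.5533 -0.2215 0.0905 78.8; python3 -m handwheel '[{"fingers":0.6,"dx":0,"dy":0.07,"dz":-0.16,"ax":0,"ay":0,"az":0},{"fingers":0.6,"dx":1,"dy":0,"dz":0,"ax":0,"ay":0,"az":0},{"fingers":0.6,"dx":1,"dy":0,"dz":0,"ax":0,"ay":0,"az":0},{"fingers":0.6,"dx":1,"dy":0,"dz":0,"ax":0,"ay":0,"az":0},{"fingers":0.6,"dx":0.8,"dy":0,"dz":0,"ax":0,"ay":0,"az":0}]'
python3 plan.py 0.5533 -0.2215 0.0905 78.8
```

```text
t 5.6 pos [ 0.5583 -0.221   0.2629] x [ 0.001  0.001 -1.   ] y yaw 79.25 F [ 0.1  0.5 -0.4] w 0.0523 q [ 0.98  0.29 -0.79  1.53  0.21  1.41  1.56]
shift [ 5.75 -0.05 -0.17]
turn [ 0.08  0.01 -0.01]
clock: 6.1
ee_pos: [0.557, -0.213, 0.1519]
eef_rot: [0.144, 1.555, -0.147]
wrist_force: [-0.2, -0.1, 0.1]
grip_width: 0.0527
t 6.1 pos [ 0.557  -0.213   0.1519] x [ 0.011 -0.003 -1.   ] y yaw 79.39 F [-0.2 -0.1  0.1] w 0.0527 q [ 0.96  0.35 -0.77  1.69  0.26  1.19  1.51]
shift [ 2.04 -0.3  -0.09]
turn [0.1  0.12 0.01]
```

```bash
python3 -m handwheel '[{"fingers":0.6,"dx":0.3,"dy":-0.3,"dz":-0.1,"ax":0,"ay":0.1,"az":0},{"fingers":0.6,"dx":0,"dy":0,"dz":0,"ax":0,"ay":0,"az":0}]'
python3 plan.py 0.5533 -0.2215 0.0905 78.8
```

```text
clock: 6.3
ee_pos: [0.5496, -0.2197, 0.1399]
eef_rot: [0.145, 1.571, -0.144]
wrist_force: [0.6, -0.5, -0.2]
grip_width: 0.0522
t 6.3 pos [ 0.5496 -0.2197  0.1399] x [-0.005  0.001 -1.   ] y yaw 79.48 F [ 0.6 -0.5 -0.2] w 0.0522 q [ 0.97  0.37 -0.77  1.7   0.27  1.19  1.52]
shift [ 1.65 -0.04  0.14]
turn [ 0.12 -0.05  0.  ]
```

```bash
python3 -m handwheel '[{"fingers":0.6,"dx":0.5,"dy":-0.05,"dz":0.1,"ax":0.1,"ay":-0.03,"az":0},{"fingers":0.6,"dx":0.4,"dy":-0.05,"dz":0,"ax":0,"ay":0,"az":0},{"fingers":0.6,"dx":0,"dy":0,"dz":0,"ax":0,"ay":0,"az":0}]' >/dev/null
python3 plan.py 0.5533 -0.2215 0.0905 78.8
```

```text
t 6.6 pos [ 0.5537 -0.2239  0.1139] x [ 0.002 -0.002 -1.   ] y yaw 78.81 F [0.1 0.1 0.2] w 0.0523 q [ 0.96  0.4  -0.75  1.72  0.3   1.14  1.49]
shift [ 0.78  0.08 -0.03]
turn [0.   0.03 0.01]
```

Now down, centre, and close with about 30 N.

```bash
python3 -m handwheel '[{"fingers":0.6,"dx":0.5,"dy":0.05,"dz":0,"ax":0,"ay":0,"az":0},{"fingers":0.6,"dx":0.25,"dy":0,"dz":0,"ax":0,"ay":0,"az":0},{"fingers":0.6,"dx":0,"dy":0,"dz":0,"ax":0,"ay":0,"az":0}]' >/dev/null
python3 plan.py 0.5533 -0.2215 0.0905 78.8
```

```text
t 6.9 pos [ 0.5548 -0.2224  0.0902] x [ 0.004 -0.002 -1.   ] y yaw 78.81 F [0.3 0.3 0.1] w 0.0526 q [ 0.94  0.43 -0.74  1.74  0.32  1.1   1.48]
shift [-0.01  0.02 -0.05]
turn [0.   0.04 0.01]
```

```bash
python3 -m handwheel '[{"fingers":0.35,"dx":0,"dy":0.03,"dz":-0.05,"ax":0,"ay":0.04,"az":0},{"fingers":0.3,"dx":0,"dy":0,"dz":0,"ax":0,"ay":0,"az":0}]' 30 >/dev/null
python3 plan.py 0.5533 -0.2215 0.0905 78.8
python3 -m handwheel '[{"fingers":0,"dx":0,"dy":0,"dz":0,"ax":0,"ay":0,"az":0},{"fingers":0,"dx":0,"dy":0,"dz":0,"ax":0,"ay":0,"az":0},{"fingers":0,"dx":0,"dy":0,"dz":0,"ax":0,"ay":0,"az":0}]' 30 >/dev/null
python3 plan.py 0.5533 -0.2215 0.0905 78.8
```

```text
t 7.1 pos [ 0.5535 -0.2208  0.0901] x [-0.001 -0.001 -1.   ] y yaw 78.83 F [-0.3 -0.1 -0.6] w 0.0429 q [ 0.94  0.43 -0.74  1.74  0.32  1.1   1.47]
shift [-0.01 -0.02 -0.  ]
turn [ 0.   -0.    0.01]
t 7.4 pos [ 0.5541 -0.221   0.0911] x [ 0.001 -0.002 -1.   ] y yaw 78.83 F [ 0.   1.3 -2.1] w 0.0222 q [ 0.94  0.42 -0.74  1.74  0.32  1.1   1.47]
shift [ 0.02 -0.02 -0.02]
turn [0.01 0.01 0.01]
```

```bash
python3 -m handwheel '[{"fingers":0,"dx":0,"dy":0,"dz":0,"ax":0,"ay":0,"az":0},{"fingers":0,"dx":-0.5,"dy":0,"dz":0,"ax":0,"ay":0,"az":0},{"fingers":0,"dx":-0.6,"dy":0,"dz":0,"ax":0,"ay":0,"az":0},{"fingers":0,"dx":-0.5,"dy":0,"dz":0,"ax":0,"ay":0,"az":0},{"fingers":0,"dx":0,"dy":0,"dz":0,"ax":0,"ay":0,"az":0}]' 40
python3 plan.py 0.4843 -0.0542 0.136 -49.5
```

```text
clock: 7.9
ee_pos: [0.5533, -0.2206, 0.1421]
eef_rot: [0.152, 1.566, -0.153]
wrist_force: [0.6, 0.2, -1.6]
grip_width: 0.0215
t 7.9 pos [ 0.5533 -0.2206  0.1421] x [-0.001 -0.001 -1.   ] y yaw 78.85 F [ 0.6  0.2 -1.6] w 0.0215 q [ 0.96  0.37 -0.76  1.69  0.27  1.19  1.51]
shift [ 0.2   5.   -3.33]
turn [2.24e+01 0.00e+00 1.00e-02]
```

```bash
python3 -m handwheel '[{"fingers":0,"dx":0,"dy":0.85,"dz":-0.57,"ax":0,"ay":0,"az":0},{"fingers":0,"dx":0,"dy":0.85,"dz":-0.57,"ax":0,"ay":0,"az":0},{"fingers":0,"dx":0,"dy":0.85,"dz":-0.57,"ax":0,"ay":0,"az":0},{"fingers":0,"dx":0,"dy":0.85,"dz":-0.57,"ax":0,"ay":0,"az":0},{"fingers":0,"dx":0,"dy":0.85,"dz":-0.57,"ax":0,"ay":0,"az":0}]' |grep pos
python3 -m handwheel '[{"fingers":0,"dx":0,"dy":0.6,"dz":-0.4,"ax":0,"ay":0,"az":0},{"fingers":0,"dx":0,"dy":0,"dz":0,"ax":1,"ay":0,"az":0},{"fingers":0,"dx":0,"dy":0,"dz":0,"ax":1,"ay":0,"az":0},{"fingers":0,"dx":0,"dy":0,"dz":0,"ax":1,"ay":0,"az":0},{"fingers":0,"dx":0,"dy":0,"dz":0,"ax":1,"ay":0,"az":0}]'|grep pos
python3 -m handwheel '[{"fingers":0,"dx":0,"dy":0,"dz":0,"ax":1,"ay":0,"az":0},{"fingers":0,"dx":0,"dy":0,"dz":0,"ax":1,"ay":0,"az":0},{"fingers":0,"dx":0,"dy":0,"dz":0,"ax":1,"ay":0,"az":0},{"fingers":0,"dx":0,"dy":0,"dz":0,"ax":1,"ay":0,"az":0},{"fingers":0,"dx":0,"dy":0,"dz":0,"ax":1,"ay":0,"az":0}]'|grep pos
python3 -m handwheel '[{"fingers":0,"dx":0,"dy":0,"dz":0,"ax":1,"ay":0,"az":0},{"fingers":0,"dx":0,"dy":0,"dz":0,"ax":1,"ay":0,"az":0},{"fingers":0,"dx":0,"dy":0,"dz":0,"ax":1,"ay":0,"az":0},{"fingers":0,"dx":0,"dy":0,"dz":0,"ax":1,"ay":0,"az":0},{"fingers":0,"dx":0,"dy":0,"dz":0,"ax":1,"ay":0,"az":0}]'|grep pos
python3 plan.py 0.4843 -0.0542 0.136 -49.5
```

```text
ee_pos: [0.4935, -0.08, 0.1419]
ee_pos: [0.4817, -0.0526, 0.1414]
ee_pos: [0.4804, -0.0518, 0.1408]
ee_pos: [0.4791, -0.0511, 0.1402]
t 9.9 pos [ 0.4791 -0.0511  0.1402] x [-0.003 -0.007 -1.   ] y yaw -4.46 F [ 0.3 -0.1 -2.4] w 0.0219 q [ 0.81  0.09 -0.79  1.96  0.08  1.12 -0.09]
shift [0.14 0.18 0.09]
turn [ 7.86  0.08 -0.  ]
```

```bash
python3 -m handwheel '[{"fingers":0,"dx":0,"dy":0,"dz":0,"ax":1,"ay":0,"az":0},{"fingers":0,"dx":0,"dy":0,"dz":0,"ax":1,"ay":0,"az":0},{"fingers":0,"dx":0,"dy":0,"dz":0,"ax":1,"ay":0,"az":0},{"fingers":0,"dx":0,"dy":0,"dz":0,"ax":1,"ay":0,"az":0},{"fingers":0,"dx":0,"dy":0,"dz":0,"ax":1,"ay":0,"az":0}]'|grep pos
python3 -m handwheel '[{"fingers":0,"dx":0,"dy":0,"dz":0,"ax":1,"ay":0,"az":0},{"fingers":0,"dx":0,"dy":0,"dz":0,"ax":1,"ay":0,"az":0},{"fingers":0,"dx":0,"dy":0,"dz":0,"ax":0.5,"ay":0,"az":0},{"fingers":0,"dx":0,"dy":0,"dz":0,"ax":0,"ay":0,"az":0}]'|grep pos
python3 plan.py 0.4843 -0.0542 0.136 -49.5
```

```text
ee_pos: [0.4778, -0.0503, 0.1395]
ee_pos: [0.4768, -0.0498, 0.139]
t 10.8 pos [ 0.4768 -0.0498  0.139 ] x [-0.005 -0.008 -1.   ] y yaw -49.21 F [-0.1  0.7 -2.5] w 0.0213 q [ 0.77  0.09 -0.75  1.96  0.07  1.12 -0.87]
shift [ 0.1   0.27 -0.09]
turn [ 0.05  0.1  -0.03]
```

```bash
python3 -m handwheel '[{"fingers":0,"dx":0.1,"dy":0.25,"dz":-0.1,"ax":0.05,"ay":0.1,"az":-0.03},{"fingers":0,"dx":0,"dy":0,"dz":0,"ax":0,"ay":0,"az":0}]'|grep pos
python3 plan.py 0.4843 -0.0542 0.136 -49.5
python3 - <<'E'
from h import *
p=get_image("side");C=cloud(p);save(p,"s2",(230,100,400,270),4)
P=C.reshape(-1,3)
m=(np.hypot(P[:,0]-.484,P[:,1]+.054)<.05)&(P[:,2]>.03)&(P[:,2]<.11)
Q=P[m];print(m.sum(),Q.min(0),Q.max(0),cv2.minAreaRect((Q[:,:2]*1000).astype(np.float32)))
E
python3 -m handwheel '[{"fingers":0,"dx":0,"dy":0,"dz":0,"ax":0,"ay":0,"az":0},{"fingers":0,"dx":0,"dy":0,"dz":0,"ax":0,"ay":0,"az":0},{"fingers":0,"dx":0,"dy":0,"dz":0,"ax":0,"ay":0,"az":0},{"fingers":0,"dx":0,"dy":0,"dz":0,"ax":0,"ay":0,"az":0},{"fingers":0,"dx":0,"dy":0,"dz":0,"ax":0,"ay":0,"az":0}]'|grep pos
python3 -m handwheel '[{"fingers":0,"dx":0,"dy":0,"dz":0,"ax":0,"ay":0,"az":0},{"fingers":0,"dx":0,"dy":0,"dz":0,"ax":0,"ay":0,"az":0},{"fingers":0,"dx":0,"dy":0,"dz":0,"ax":0,"ay":0,"az":0},{"fingers":0,"dx":0,"dy":0,"dz":0,"ax":0,"ay":0,"az":0},{"fingers":0,"dx":0,"dy":0,"dz":0,"ax":0,"ay":0,"az":0}]'|grep pos
python3 plan.py 0.4843 -0.0542 0.136 -49.5
```

```text
ee_pos: [0.4844, -0.0539, 0.1358]
t 11.0 pos [ 0.4844 -0.0539  0.1358] x [ 0.001  0.    -1.   ] y yaw -49.37 F [ 0.8  0.4 -2.7] w 0.0217 q [ 0.77  0.11 -0.74  1.95  0.08  1.11 -0.87]
shift [-0.01  0.01  0.01]
turn [ 0.02 -0.01 -0.  ]
377 [ 0.45562704 -0.067684    0.05417941] [ 0.51299203 -0.02552609  0.10952051] ((480.7791442871094, -45.92054748535156), (63.68116760253906, 19.002897262573242), 27.291837692260742)
ee_pos: [0.4839, -0.053, 0.1357]
ee_pos: [0.4839, -0.053, 0.1358]
t 12.05 pos [ 0.4839 -0.053   0.1358] x [-0.     0.001 -1.   ] y yaw -49.25 F [ 1.1  0.1 -2.1] w 0.0219 q [ 0.77  0.11 -0.74  1.95  0.08  1.11 -0.87]
shift [-0.01  0.04  0.02]
turn [ 0.04 -0.01  0.01]
```

View pics/s2.png

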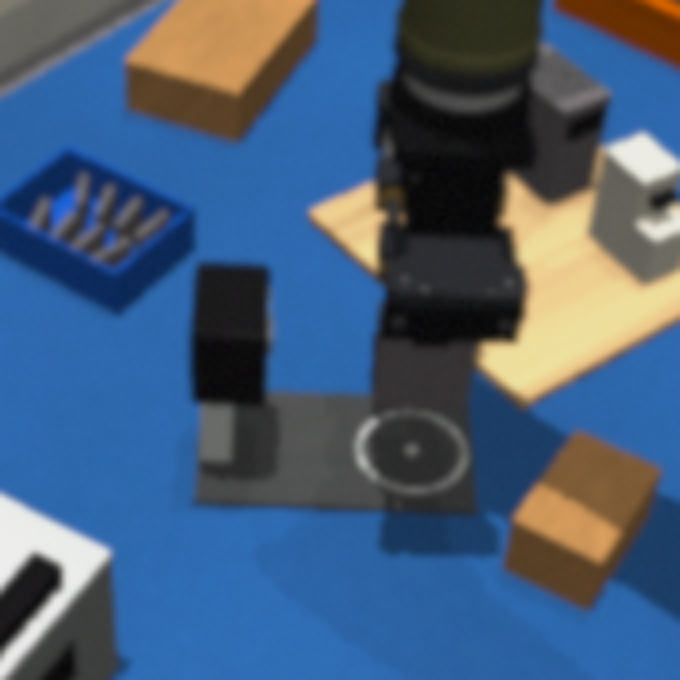

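```bash
python3 -m handwheel '[{"fingers":0,"dx":0,"dy":0,"dz":0,"ax":0,"ay":0,"az":0},{"fingers":0,"dx":0,"dy":0,"dz":0,"ax":-0.7,"ay":0,"az":0},{"fingers":0,"dx":0,"dy":0,"dz":0,"ax":-1,"ay":0,"az":0},{"fingers":0,"dx":0,"dy":0,"dz":0,"ax":-1,"ay":0,"az":0},{"fingers":0,"dx":0,"dy":0,"dz":0,"ax":-1,"ay":0,"az":0}]'|grep pos
python3 -m handwheel '[{"fingers":0,"dx":0,"dy":0,"dz":0,"ax":-1,"ay":0,"az":0},{"fingers":0,"dx":0,"dy":0,"dz":0,"ax":-1,"ay":0,"az":0},{"fingers":0,"dx":0,"dy":0,"dz":0,"ax":-1,"ay":0,"az":0},{"fingers":0,"dx":0,"dy":0,"dz":0,"ax":-1,"ay":0,"az":0},{"fingers":0,"dx":0,"dy":0,"dz":0,"ax":-1,"ay":0,"az":0}]'|grep pos
python3 -m handwheel '[{"fingers":0,"dx":0,"dy":0,"dz":0,"ax":-1,"ay":0,"az":0},{"fingers":0,"dx":0,"dy":0,"dz":0,"ax":-1,"ay":0,"az":0},{"fingers":0,"dx":0,"dy":0,"dz":0,"ax":-1,"ay":0,"az":0},{"fingers":0,"dx":0,"dy":0,"dz":0,"ax":-1,"ay":0,"az":0},{"fingers":0,"dx":0,"dy":0,"dz":0,"ax":-1,"ay":0,"az":0}]'|grep pos
python3 -m handwheel '[{"fingers":0,"dx":0,"dy":0,"dz":0,"ax":-1,"ay":0,"az":0},{"fingers":0,"dx":0,"dy":0,"dz":0,"ax":-1,"ay":0,"az":0},{"fingers":0,"dx":0,"dy":0,"dz":0,"ax":0,"ay":0,"az":0}]'|grep pos
python3 plan.py 0.4843 -0.0542 0.136 40.5
```

```text
ee_pos: [0.4839, -0.0529, 0.1358]
ee_pos: [0.4839, -0.0529, 0.1359]
ee_pos: [0.4839, -0.053, 0.1359]
ee_pos: [0.4839, -0.0531, 0.1359]
t 13.85 pos [ 0.4839 -0.0531  0.1359] x [ 0.     0.001 -1.   ] y yaw 44.43 F [-0.1  0.4 -2.3] w 0.0219 q [ 0.88  0.12 -0.87  1.95  0.1   1.11  0.75]
shift [-0.   -0.02  0.03]
turn [ 0.69 -0.   -0.01]
```

Nice and stable. Correct the yaw, then hold for 1.2 s with the label side to the reader.

```bash
python3 -m handwheel '[{"fingers":0,"dx":0,"dy":0,"dz":0,"ax":0.7,"ay":0,"az":0},{"fingers":0,"dx":0,"dy":0,"dz":0,"ax":0,"ay":0,"az":0},{"fingers":0,"dx":0,"dy":0,"dz":0,"ax":0,"ay":0,"az":0}]'|grep pos
python3 plan.py 0.4843 -0.0542 0.136 40.5
python3 -m handwheel '[{"fingers":0,"dx":0,"dy":0,"dz":0,"ax":0,"ay":0,"az":0},{"fingers":0,"dx":0,"dy":0,"dz":0,"ax":0,"ay":0,"az":0},{"fingers":0,"dx":0,"dy":0,"dz":0,"ax":0,"ay":0,"az":0},{"fingers":0,"dx":0,"dy":0,"dz":0,"ax":0,"ay":0,"az":0},{"fingers":0,"dx":0,"dy":0,"dz":0,"ax":0,"ay":0,"az":0}]'|grep pos
python3 -m handwheel '[{"fingers":0,"dx":0,"dy":0,"dz":0,"ax":0,"ay":0,"az":0},{"fingers":0,"dx":0,"dy":0,"dz":0,"ax":0,"ay":0,"az":0},{"fingers":0,"dx":0,"dy":0,"dz":0,"ax":0,"ay":0,"az":0},{"fingers":0,"dx":0,"dy":0,"dz":0,"ax":0,"ay":0,"az":0},{"fingers":0,"dx":0,"dy":0,"dz":0,"ax":0,"ay":0,"az":0}]'|grep pos
python3 plan.py 0.4843 -0.0542 0.136 40.5
```

```text
ee_pos: [0.4839, -0.0532, 0.136]
t 14.15 pos [ 0.4839 -0.0532  0.136 ] x [ 0.     0.001 -1.   ] y yaw 40.03 F [-0.2 -0.4 -2.1] w 0.0219 q [ 0.88  0.12 -0.86  1.95  0.1   1.11  0.68]
shift [-0.   -0.01  0.03]
turn [-0.08 -0.   -0.01]
ee_pos: [0.484, -0.0532, 0.136]
ee_pos: [0.484, -0.0532, 0.136]
t 15.15 pos [ 0.484  -0.0532  0.136 ] x [ 0.     0.001 -1.   ] y yaw 40.07 F [ 0.3 -0.6 -1.9] w 0.0216 q [ 0.88  0.12 -0.86  1.95  0.1   1.11  0.68]
shift [-0.   -0.01  0.03]
turn [-0.08 -0.   -0.01]
```

```bash
python3 -m handwheel '[{"fingers":0,"dx":0,"dy":0,"dz":0,"ax":-0.7,"ay":0,"az":0},{"fingers":0,"dx":0,"dy":0,"dz":0,"ax":-1,"ay":0,"az":0},{"fingers":0,"dx":0,"dy":0,"dz":0,"ax":-1,"ay":0,"az":0},{"fingers":0,"dx":0,"dy":0,"dz":0,"ax":-1,"ay":0,"az":0},{"fingers":0,"dx":0,"dy":0,"dz":0,"ax":-1,"ay":0,"az":0}]'|grep pos
python3 -m handwheel '[{"fingers":0,"dx":0,"dy":0,"dz":0,"ax":-1,"ay":0,"az":0},{"fingers":0,"dx":0,"dy":0,"dz":0,"ax":-1,"ay":0,"az":0},{"fingers":0,"dx":0,"dy":0,"dz":0,"ax":-1,"ay":0,"az":0},{"fingers":0,"dx":0,"dy":0,"dz":0,"ax":-1,"ay":0,"az":0},{"fingers":0,"dx":0,"dy":0,"dz":0,"ax":-1,"ay":0,"az":0}]'|grep pos
python3 -m handwheel '[{"fingers":0,"dx":0,"dy":0,"dz":0,"ax":-1,"ay":0,"az":0},{"fingers":0,"dx":0,"dy":0,"dz":0,"ax":-1,"ay":0,"az":0},{"fingers":0,"dx":0,"dy":0,"dz":0,"ax":-1,"ay":0,"az":0},{"fingers":0,"dx":0,"dy":0,"dz":0,"ax":-1,"ay":0,"az":0},{"fingers":0,"dx":0,"dy":0,"dz":0,"ax":-1,"ay":0,"az":0}]'|grep pos
python3 -m handwheel '[{"fingers":0,"dx":0,"dy":0,"dz":0,"ax":-1,"ay":0,"az":0},{"fingers":0,"dx":0,"dy":0,"dz":0,"ax":-0.2,"ay":0,"az":0},{"fingers":0,"dx":0,"dy":0,"dz":0,"ax":0,"ay":0,"az":0}]'|grep pos
python3 plan.py 0.4843 -0.0542 0.136 130.5
```

```text
ee_pos: [0.4839, -0.0531, 0.136]
ee_pos: [0.4839, -0.0532, 0.1361]
ee_pos: [0.4839, -0.0534, 0.1362]
ee_pos: [0.4839, -0.0535, 0.1362]
t 16.95 pos [ 0.4839 -0.0535  0.1362] x [ 0.001  0.    -1.   ] y yaw 134.86 F [-0.3  0.1 -1.8] w 0.0216 q [ 1.03  0.15 -1.02  1.95  0.14  1.12  2.3 ]
shift [ 0.01 -0.03 -0.01]
turn [0.76 0.   0.  ]
```

```bash
python3 -m handwheel '[{"fingers":0,"dx":0,"dy":0,"dz":0,"ax":0.7,"ay":0,"az":0},{"fingers":0,"dx":0,"dy":0,"dz":0,"ax":0,"ay":0,"az":0},{"fingers":0,"dx":0,"dy":0,"dz":0,"ax":0,"ay":0,"az":0}]'|grep pos
python3 plan.py 0.4843 -0.0542 0.136 130.5
python3 -m handwheel '[{"fingers":0,"dx":0,"dy":0,"dz":0,"ax":0,"ay":0,"az":0},{"fingers":0,"dx":0,"dy":0,"dz":0,"ax":0,"ay":0,"az":0},{"fingers":0,"dx":0,"dy":0,"dz":0,"ax":0,"ay":0,"az":0},{"fingers":0,"dx":0,"dy":0,"dz":0,"ax":0,"ay":0,"az":0},{"fingers":0,"dx":0,"dy":0,"dz":0,"ax":0,"ay":0,"az":0}]'|grep pos
python3 - <<'E'
from h import *
p=get_image("side");save(p,"s3",(230,100,400,270),4)
E
python3 -m handwheel '[{"fingers":0,"dx":0,"dy":0,"dz":0,"ax":0,"ay":0,"az":0},{"fingers":0,"dx":0,"dy":0,"dz":0,"ax":0,"ay":0,"az":0},{"fingers":0,"dx":0,"dy":0,"dz":0,"ax":0,"ay":0,"az":0},{"fingers":0,"dx":0,"dy":0,"dz":0,"ax":0,"ay":0,"az":0},{"fingers":0,"dx":0,"dy":0,"dz":0,"ax":0,"ay":0,"az":0}]'|grep pos
python3 plan.py 0.5707 0.276 0.25 100.8
```

```text
ee_pos: [0.4839, -0.0536, 0.1362]
t 17.25 pos [ 0.4839 -0.0536  0.1362] x [ 0.001 -0.    -1.   ] y yaw 130.54 F [ 0.6  0.7 -2.3] w 0.0215 q [ 1.02  0.15 -1.01  1.95  0.14  1.12  2.23]
shift [ 0.01 -0.02 -0.  ]
turn [0.01 0.   0.  ]
ee_pos: [0.4839, -0.0535, 0.1362]
ee_pos: [0.4839, -0.0536, 0.1362]
t 18.3 pos [ 0.4839 -0.0536  0.1362] x [ 0.001 -0.    -1.   ] y yaw 130.62 F [ 0.8  0.3 -1.6] w 0.022 q [ 1.02  0.15 -1.01  1.95  0.14  1.12  2.23]
shift [-3.79  6.45  9.35]
turn [5.2 0.  0. ]
```

View pics/s3.png

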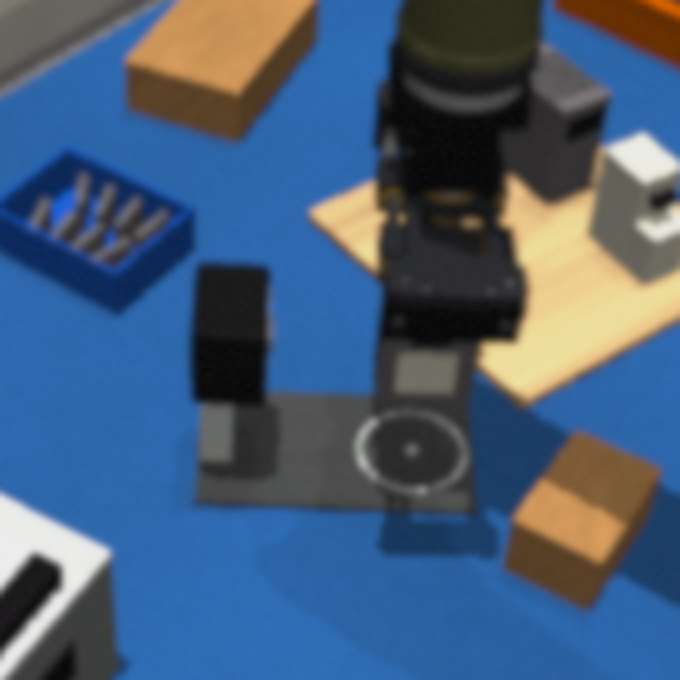

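The label at (427,372) faces the camera, so the back is towards the reader, as planned. Now lift, turn, and go towards the well.

```bash
python3 -m handwheel '[{"fingers":0,"dx":-0.6,"dy":0,"dz":0,"ax":0,"ay":0,"az":0},{"fingers":0,"dx":-1,"dy":0,"dz":0,"ax":0,"ay":0,"az":0},{"fingers":0,"dx":-1,"dy":0,"dz":0,"ax":1,"ay":0,"az":0},{"fingers":0,"dx":-1,"dy":0,"dz":0,"ax":1,"ay":0,"az":0},{"fingers":0,"dx":-0.3,"dy":0,"dz":0,"ax":1,"ay":0,"az":0}]'|grep pos
python3 -m handwheel '[{"fingers":0,"dx":0,"dy":0,"dz":0,"ax":1,"ay":0,"az":0},{"fingers":0,"dx":0,"dy":0,"dz":0,"ax":1,"ay":0,"az":0},{"fingers":0,"dx":0,"dy":0,"dz":0,"ax":0,"ay":0,"az":0}]'|grep pos
python3 plan.py 0.5707 0.276 0.25 100.8
```

```text
ee_pos: [0.482, -0.053, 0.2551]
ee_pos: [0.4834, -0.0529, 0.2579]
t 19.1 pos [ 0.4834 -0.0529  0.2579] x [-0.    -0.001 -1.   ] y yaw 100.96 F [ 0.6 -0.9 -2.1] w 0.0213 q [ 1.08 -0.01 -1.01  1.79 -0.01  1.36  1.84]
shift [ 0.26 10.21  4.94]
turn [ 0.03 -0.    0.  ]
```

```bash
python3 plan.py 0.64 0.288 0.26 100.8
python3 -m handwheel '[{"fingers":0,"dx":0,"dy":0.5,"dz":0.35,"ax":0,"ay":0,"az":0},{"fingers":0,"dx":0,"dy":0.9,"dz":0.62,"ax":0,"ay":0,"az":0},{"fingers":0,"dx":0,"dy":0.9,"dz":0.62,"ax":0,"ay":0,"az":0},{"fingers":0,"dx":0,"dy":0.9,"dz":0.62,"ax":0,"ay":0,"az":0},{"fingers":0,"dx":0,"dy":0.9,"dz":0.62,"ax":0,"ay":0,"az":0}]'|grep pos
python3 -m handwheel '[{"fingers":0,"dx":0,"dy":0.9,"dz":0.62,"ax":0,"ay":0,"az":0},{"fingers":0,"dx":0,"dy":0.9,"dz":0.62,"ax":0,"ay":0,"az":0},{"fingers":0,"dx":0,"dy":0.9,"dz":0.62,"ax":0,"ay":0,"az":0},{"fingers":0,"dx":0,"dy":0.9,"dz":0.62,"ax":0,"ay":0,"az":0},{"fingers":0,"dx":0,"dy":0.8,"dz":0.7,"ax":0,"ay":0,"az":0}]'|grep pos
python3 plan.py 0.64 0.288 0.26 100.8
```

```text
t 19.1 pos [ 0.4834 -0.0529  0.2579] x [-0.    -0.001 -1.   ] y yaw 100.96 F [ 0.6 -0.9 -2.1] w 0.0213 q [ 1.08 -0.01 -1.01  1.79 -0.01  1.36  1.84]
shift [-0.08 10.16  7.29]
turn [ 0.03 -0.    0.  ]
ee_pos: [0.544, 0.0801, 0.2563]
ee_pos: [0.6148, 0.2325, 0.2515]
t 20.1 pos [0.6148 0.2325 0.2515] x [-0.007 -0.007 -1.   ] y yaw 101.46 F [ 0.2 -0.8 -1.9] w 0.0217 q [ 0.31  0.53 -1.03  1.38  0.45  1.49  1.07]
shift [-0.3   1.64  1.19]
turn [ 0.12 -0.08  0.06]
```

```bash
python3 -m handwheel '[{"fingers":0,"dx":-0.2,"dy":0.8,"dz":0.6,"ax":0.1,"ay":-0.08,"az":0.06},{"fingers":0,"dx":-0.1,"dy":0.8,"dz":0.6,"ax":0,"ay":0,"az":0},{"fingers":0,"dx":0,"dy":0,"dz":0,"ax":0,"ay":0,"az":0},{"fingers":0,"dx":0,"dy":0,"dz":0,"ax":0,"ay":0,"az":0}]'|grep pos
python3 plan.py 0.64 0.288 0.26 100.8
python3 - <<'E'
from h import *
p=get_image("wrist");C=cloud(p);save(p,"w2")
np.savez("w2.npz",C=C,im=p["image"],K=p["camera_matrix"],k1=p["k1"],o=rot(p["orientation"]),pos=p["position"])
print(search_frame(p,"window")[:2])
P=C.reshape(-1,3);m=(np.hypot(P[:,0]-.57,P[:,1]-.276)<.12)&(P[:,2]>.119)&(P[:,2]<.14)&(P[:,0]<.54)
print("block",m.sum(),cv2.minAreaRect((P[m][:,:2]*1000).astype(np.float32)),P[m][:,2].mean())
E
```

```text
ee_pos: [0.6414, 0.2935, 0.2552]
t 20.5 pos [0.6414 0.2935 0.2552] x [-0.007  0.003 -1.   ] y yaw 101.71 F [ 0.1 -0.6 -2.7] w 0.0219 q [ 0.15  0.63 -1.    1.24  0.51  1.54  1.01]
shift [-0.16 -0.17 -0.08]
turn [ 0.16 -0.06 -0.04]
[{'location': [0.5605, 0.276, 0.1128], 'confidence': 0.85}]
block 2218 ((510.85443115234375, 265.93927001953125), (19.729562759399414, 70.17533111572266), 10.876421928405762) 0.12605221456544824
```

View pics/w2.png

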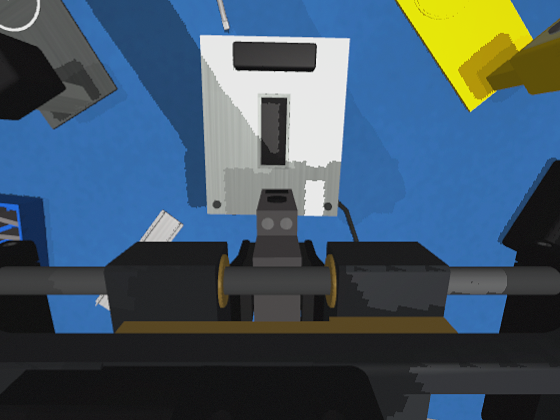

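The wrist view shows the whole window rim at about (257..291, 93..168), the block at (274,56), and the held module's ledge at (278,225). Fitting both.

```bash
python3 - <<'E'
from h import *
d=np.load("w2.npz");C=d["C"];K=d["K"];k1=float(d["k1"]);o=d["o"];pos=d["pos"]
h,w=C.shape[:2];v,u=np.mgrid[:h,:w]
xd=(u-K[0,2])/K[0,0];yd=(v-K[1,2])/K[1,1];x,y=xd.copy(),yd.copy()
for _ in range(8):
    s=1+k1*(x*x+y*y);x,y=xd/s,yd/s
D=np.stack([x,-y,-np.ones_like(x)],-1)@o.T
roi=(u>245)&(u<302)&(v>82)&(v<178)
pl=(C[...,2]>.1095)&(C[...,2]<.114)&(u>205)&(u<345)&(v>75)&(v<155)
zt=np.median(C[pl][:,2]);print("plate z",zt)
I=pos+D*((zt-pos[2])/D[...,2])[...,None]
for th in (.0015,.004,.008):
    m=roi&~(C[...,2]>zt-th)
    m=cv2.morphologyEx(m.astype(np.uint8),cv2.MORPH_OPEN,np.ones((3,3)))>0
    print(th,m.sum(),np.isnan(C[m]).any(),[np.round(q,1) for q in cv2.minAreaRect((I[m][:,:2]*1000).astype(np.float32))])
g=d["im"].astype(int).sum(2);m=roi&(g<260)
print("dark",m.sum(),[np.round(q,1) for q in cv2.minAreaRect((I[m][:,:2]*1000).astype(np.float32))])
# held module
r=(u>240)&(u<315)&(v>180)&(v<262);
for a,b in((.238,.252),(.225,.236),(.165,.236)):
    m=r&(C[...,2]>a)&(C[...,2]<b)
    if m.sum()>5: print("mod",a,m.sum(),[np.round(q,1) for q in cv2.minAreaRect((C[m][:,:2]*1000).astype(np.float32))],np.median(C[m][:,2]),C[m][:,2].min())
for row in (200,215,230,245,255): print(row,[ (int(c),np.round(C[row,c],4).tolist()) for c in (262,278,294)])
E
```

```text
plate z 0.11037419203636734
0.0015 2009 True [array([570.9, 277.5]), array([64.6, 26.8]), np.float64(10.9)]
0.004 1714 True [array([571.2, 277.6]), array([60.6, 23.1]), np.float64(11.0)]
0.008 1703 True [array([571.2, 277.6]), array([60.6, 23. ]), np.float64(11.0)]
dark 1641 [array([571.6, 277.6]), array([59.9, 22.9]), np.float64(10.6)]
mod 0.238 1581 [array([622.3, 290.8]), array([21.8, 39.3]), np.float64(12.1)] 0.2447882004527926 0.23805568082732306
mod 0.225 214 [array([615.2, 296.8]), array([35.8, 12.2]), np.float64(68.5)] 0.2291241235267222 0.225012124823049
mod 0.165 603 [array([615.1, 296.7]), array([36.1, 12.5]), np.float64(68.5)] 0.22007263036787228 0.18317063136890865
200 [(262, [0.6137, 0.2801, 0.2204]), (278, [0.6104, 0.2893, 0.2269]), (294, [0.6095, 0.2991, 0.2214])]
215 [(262, [0.6165, 0.2817, 0.2446]), (278, [0.6148, 0.2901, 0.2446]), (294, [0.6129, 0.2984, 0.2452])]
230 [(262, [0.6247, 0.2833, 0.2448]), (278, [0.6231, 0.2918, 0.2445]), (294, [0.6212, 0.3003, 0.2449])]
245 [(262, [0.6277, 0.2846, 0.2594]), (278, [0.626, 0.2924, 0.2595]), (294, [0.624, 0.3, 0.2607])]
255 [(262, [0.6277, 0.2851, 0.2719]), (278, [0.626, 0.2922, 0.2726]), (294, [0.6244, 0.2993, 0.2728])]
```

```bash
python3 plan.py 0.5708 0.2757 0.235 100.8;  python3 -m handwheel '[{"fingers":0,"dx":0,"dy":-0.1,"dz":-0.7,"ax":0.15,"ay":-0.05,"az":0},{"fingers":0,"dx":0.1,"dy":-0.1,"dz":-0.9,"ax":0,"ay":0,"az":0},{"fingers":0,"dx":0.1,"dy":0,"dz":-0.6,"ax":0,"ay":0,"az":0},{"fingers":0,"dx":0,"dy":0,"dz":0,"ax":0,"ay":0,"az":0}]'|grep pos
python3 plan.py 0.5708 0.2757 0.235 100.8
```

```text
t 20.6 pos [0.6411 0.2928 0.2554] x [-0.007  0.003 -1.   ] y yaw 101.62 F [-0.3  0.3 -1.7] w 0.0217 q [ 0.15  0.62 -1.    1.24  0.51  1.54  1.01]
shift [ 0.7  -0.09 -2.41]
turn [ 0.14 -0.06 -0.04]
ee_pos: [0.5762, 0.2673, 0.2483]
t 21.0 pos [0.5762 0.2673 0.2483] x [-0.002 -0.001 -1.   ] y yaw 100.43 F [ 0.   0.3 -2.7] w 0.0217 q [ 0.3   0.48 -1.06  1.45  0.42  1.45  0.99]
shift [ 0.44  0.31 -0.13]
turn [-0.06 -0.02  0.01]
```

```bash
python3 -m handwheel '[{"fingers":0,"dx":0.3,"dy":0.3,"dz":-0.13,"ax":-0.06,"ay":-0.02,"az":0},{"fingers":0,"dx":0,"dy":0,"dz":0,"ax":0,"ay":0,"az":0}]'|grep pos
python3 plan.py 0.5708 0.2757 0.235 100.8
python3 -m handwheel '[{"fingers":0,"dx":0.3,"dy":0,"dz":0,"ax":0,"ay":0,"az":0},{"fingers":0,"dx":0.3,"dy":0,"dz":0,"ax":0,"ay":0,"az":0},{"fingers":0,"dx":0,"dy":0,"dz":0,"ax":0,"ay":0,"az":0}]'|grep pos
python3 plan.py 0.5708 0.2757 0.198 100.8
```

```text
ee_pos: [0.5718, 0.2735, 0.2392]
t 21.2 pos [0.5718 0.2735 0.2392] x [ 0.002 -0.002 -1.   ] y yaw 100.61 F [ 0.1  0.8 -2. ] w 0.0217 q [ 0.29  0.48 -1.06  1.47  0.43  1.43  0.97]
shift [ 0.14  0.08 -0.02]
turn [-0.03  0.02  0.02]
ee_pos: [0.5733, 0.2732, 0.2191]
t 21.5 pos [0.5733 0.2732 0.2191] x [ 0.002 -0.001 -1.   ] y yaw 100.57 F [ 0.  -0.4 -1. ] w 0.0217 q [ 0.29  0.5  -1.05  1.5   0.44  1.4   0.96]
shift [ 0.7   0.1  -0.07]
turn [-0.04  0.02  0.02]
```

```bash
python3 -m handwheel '[{"fingers":0,"dx":0.3,"dy":0.12,"dz":-0.08,"ax":-0.04,"ay":0.02,"az":0.02},{"fingers":0,"dx":0.2,"dy":0,"dz":0,"ax":0,"ay":0,"az":0},{"fingers":0,"dx":0,"dy":0,"dz":0,"ax":0,"ay":0,"az":0}]'|grep pos
python3 plan.py 0.5708 0.2757 0.196 100.8
python3 - <<'E'
from h import *
for n in ("wrist","side"):
    p=get_image(n)
    if n=="wrist":
        C=cloud(p);np.savez("w3.npz",C=C);save(p,"w3",(180,150,380,350),3);L=p
    else: save(p,"s4",(160,170,270,310),4)
a=cv2.imread("pics/w3.png");b=cv2.imread("pics/s4.png");H=560
f=lambda i:cv2.resize(i,(int(i.shape[1]*H/i.shape[0])*7//10,H*7//10))
cv2.imwrite("pics/j4.png",np.hstack([f(a),f(b)]))
E
```

```text
ee_pos: [0.5702, 0.2767, 0.2019]
t 21.8 pos [0.5702 0.2767 0.2019] x [-0.002  0.001 -1.   ] y yaw 100.83 F [ 0.1 -0.1 -2.5] w 0.0216 q [ 0.28  0.51 -1.05  1.52  0.45  1.37  0.96]
shift [ 0.2  -0.04  0.01]
turn [ 0.   -0.01 -0.01]
```

View pics/j4.png

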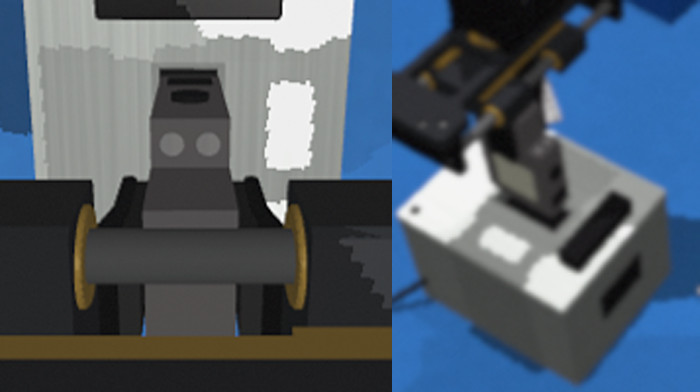

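The module sits square over the window, and the dark window edge at (189,68) is centred ahead of its front. The front faces the block, with the label on the left. Lowering gently.

```bash
python3 -m handwheel '[{"fingers":0,"dx":0.2,"dy":-0.03,"dz":0,"ax":0,"ay":0,"az":0},{"fingers":0,"dx":0.15,"dy":0,"dz":0,"ax":0,"ay":0,"az":0},{"fingers":0,"dx":0,"dy":0,"dz":0,"ax":0,"ay":0,"az":0}]'|grep -E "pos|force"
python3 plan.py 0.5708 0.2757 0.150 100.8
```

```text
ee_pos: [0.5711, 0.2763, 0.1923]
wrist_force: [-0.0, 1.3, -2.8]
t 22.2 pos [0.5711 0.2763 0.1923] x [ 0.001  0.002 -1.   ] y yaw 100.82 F [-0.   1.3 -2.8] w 0.0215 q [ 0.28  0.52 -1.05  1.53  0.45  1.35  0.95]
shift [ 1.41 -0.02 -0.01]
turn [ 0.    0.01 -0.02]
```

```bash
python3 -m handwheel '[{"fingers":0,"dx":0.2,"dy":-0.02,"dz":0,"ax":0,"ay":0,"az":0},{"fingers":0,"dx":0.15,"dy":0,"dz":0,"ax":0,"ay":0,"az":0},{"fingers":0,"dx":0,"dy":0,"dz":0,"ax":0,"ay":0,"az":0}]'|grep -E "pos|force"
python3 plan.py 0.5708 0.2757 0.150 100.8
```

```text
ee_pos: [0.5713, 0.2755, 0.1809]
wrist_force: [0.0, -0.6, -3.1]
t 22.5 pos [0.5713 0.2755 0.1809] x [ 0.001  0.002 -1.   ] y yaw 100.79 F [ 0.  -0.6 -3.1] w 0.0217 q [ 0.28  0.52 -1.04  1.55  0.46  1.33  0.95]
shift [ 1.03  0.01 -0.02]
turn [-0.    0.01 -0.01]
```

```bash
python3 -m handwheel '[{"fingers":0,"dx":0.2,"dy":0,"dz":0,"ax":0,"ay":0.01,"az":-0.01},{"fingers":0,"dx":0.2,"dy":0,"dz":0,"ax":0,"ay":0,"az":0},{"fingers":0,"dx":0,"dy":0,"dz":0,"ax":0,"ay":0,"az":0}]'|grep -E "pos|force"
python3 plan.py 0.5708 0.2757 0.150 100.8
```

```text
ee_pos: [0.5713, 0.2755, 0.1678]
wrist_force: [-0.2, 0.1, -2.9]
t 22.8 pos [0.5713 0.2755 0.1678] x [ 0.  0. -1.] y yaw 100.8 F [-0.2  0.1 -2.9] w 0.0215 q [ 0.27  0.54 -1.03  1.56  0.47  1.32  0.94]
shift [ 0.59  0.01 -0.02]
turn [-0.  0. -0.]
```

```bash
python3 -m handwheel '[{"fingers":0,"dx":0.2,"dy":0,"dz":0,"ax":0,"ay":0,"az":0},{"fingers":0,"dx":0.2,"dy":0,"dz":0,"ax":0,"ay":0,"az":0},{"fingers":0,"dx":0.17,"dy":0,"dz":0,"ax":0,"ay":0,"az":0},{"fingers":0,"dx":0,"dy":0,"dz":0,"ax":0,"ay":0,"az":0},{"fingers":0,"dx":0,"dy":0,"dz":0,"ax":0,"ay":0,"az":0}]'|grep -E "pos|force"
python3 plan.py 0.5708 0.2757 0.150 100.8
```

```text
ee_pos: [0.5712, 0.2755, 0.1487]
wrist_force: [0.4, 0.6, -0.9]
t 23.3 pos [0.5712 0.2755 0.1487] x [-0.001  0.    -1.   ] y yaw 100.8 F [ 0.4  0.6 -0.9] w 0.0217 q [ 0.27  0.55 -1.02  1.58  0.48  1.29  0.93]
shift [-0.04  0.01 -0.01]
turn [ 0. -0. -0.]
```

```bash
python3 -m handwheel '[{"fingers":0,"dx":-0.04,"dy":0,"dz":0,"ax":0,"ay":0,"az":0},{"fingers":0,"dx":0,"dy":0,"dz":0,"ax":0,"ay":0,"az":0},{"fingers":0,"dx":0,"dy":0,"dz":0,"ax":0,"ay":0,"az":0},{"fingers":0,"dx":0,"dy":0,"dz":0,"ax":0,"ay":0,"az":0},{"fingers":0,"dx":0,"dy":0,"dz":0,"ax":0,"ay":0,"az":0}]'|grep -E "pos|force"
python3 - <<'E'
from h import *
p=get_image("wrist");q=get_image("side");C=cloud(p)
u,v=np.meshgrid(range(560),range(420))
m=(u>255)&(u<300)&(v>190)&(v<260)&(C[...,2]>.125)&(C[...,2]<.146)
z=C[m][:,2];print("ledge z (70 above underside)",np.median(z),m.sum(),[np.round(a,1) for a in cv2.minAreaRect((C[m][:,:2]*1000).astype(np.float32))])
im=np.hstack([cv2.resize(p["image"][150:350,180:380],(400,400)),cv2.resize(q["image"][170:280,160:270],(400,400),interpolation=2)])
cv2.imwrite("pics/f.png",im[:,:,::-1])
F=[sense()["wrist_force"]];
print(F)
E
python3 plan.py 0.5708 0.2757 0.150 100.8
```

```text
ee_pos: [0.5716, 0.2758, 0.151]
wrist_force: [0.1, -0.0, -2.9]
ledge z (70 above underside) 0.14026694014037577 1406 [array([552.3, 274.4]), array([21.4, 24.1]), np.float64(10.5)]
[array([-0.63294673, -0.94032731, -2.11387113])]
t 23.9 pos [0.5716 0.2758 0.151 ] x [ 0.001  0.001 -1.   ] y yaw 100.8 F [-0.6 -0.9 -2.1] w 0.0217 q [ 0.27  0.55 -1.02  1.58  0.48  1.29  0.93]
shift [ 0.03  0.   -0.03]
turn [-0.    0.01 -0.01]
```

View pics/f.png

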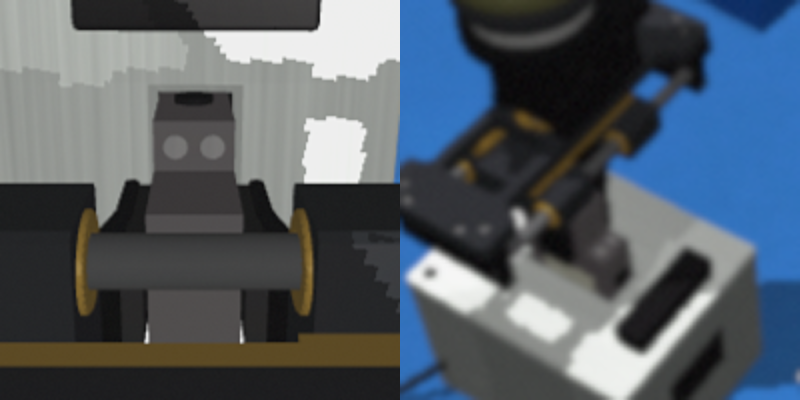

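The module is in the window and upright, with its front to the block. The ledge is at 0.1403 m, so the underside is at 0.070 m, which is 40 mm below the plate. The force on the wrist is just the module's weight. Handing in.

```bash
python3 -c "
from bench import *
print(sign_off())"
```

```text
the job is handed in; nothing more can be done
None
```

The job is done and handed in at about 24 s. The module is hanging in the well window, still held by the gripper, front towards the black block.

- **Showing:** I gripped the module across its 22 mm width and held it over the round mark, with the tool position within about 1 mm of target. Front, label side and back each faced the reader for about 1 s, square to within about 0.5°. Side pictures during the front and back holds agreed with those directions; I took no picture during the label hold.
- **Insertion:** It went in without any noticeable contact force. In the last check, the wrist camera put the ledge at 0.140 m, so the underside is 40 mm below the plate. The tool position gives about 39.5 mm.
- **Final state:** The wrist force is about 2–3 N straight down, which is roughly the module's weight, and under about 1 N sideways. So it is not leaning hard on the window's edges. The gripper is set to 40 N and I saw nothing else on the bench disturbed, though I did not check every item.

**Disagreements:** the wrist camera placed the module about 2 mm to one side of where the tool reading put it. I took this as camera offset and positioned by the window relative to the module. One window estimate from the side camera was about 30 mm off, so I ignored it.

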